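# Put the painting things back on their outlined pads

## Robot

A 6-joint arm with a two-finger parallel gripper is mounted at the origin on a cart in front of the work surface, level with it; the furniture and walls round the work are solid. World frame = base frame: x ahead of the robot, y to its left, z up, the work surface at z = 0. Lengths are in m, angles in degrees, forces in N, time in s.
With the tool pointing down it reaches from about 0.35 to 0.875 m from the base axis. Payload 4.2 kg.
Tool frame: the origin (TCP) lies midway between the tips of the shut fingers; the grasp point (between the pads) lies 19 mm behind it; y points along the fingers, x is the direction in which the jaws open and shut, and the axes are right-handed (so a half turn about y gives the same grasp; the last joint's range is limited). The gripper opens to 87 mm and grips with 3 to 60 N. Pads are 19 mm wide; open, the fingers measure 117 mm over their backs; the gripper's body (75 mm by 190 mm) begins 51 mm behind the grasp point.
Start: joints at [84.775, 22.042, 0.453, 0, -68.411, -14.817], TCP at [0.214, 0.587, 0.223] pointing down, gripper open.
Joint ranges: [-179.83, 179.83], [-69.29, 118.12], [-61.27, 80.66], [-181.25, 117.63], [-171.15, -9.14], [-177.46, 177.46]. Speed limits (degrees/s): [159.86, 159.86, 180, 180, 180, 180].

## Interface

Orientations are given as a 3x3 rotation matrix whose columns are the frame's x, y, z axes.
In Python, from station import * gives the robot as it stands.
- The arm moves only by the tool jog_arm, never from a script. Its argument "series" is a list of rows, each a list of 3 entries, a list of its own where there are three numbers: the shift along the tool's x, y, z in m, then the turn, a rotation vector about the tool's x, y, z in degrees, then the finger opening in m, from 0 to 0.087. A call has 1 to 10 rows; each row shifts and turns the commanded pose from where the row before left it, along the tool's axes as they then stand; what a row does not reach is not made up. A row lasts 1/8 s, in which the tool goes at most 62.5 mm and 10.7 degrees, less where a joint would pass 70% of its speed; a pose out of reach is approached as far as the arm can. A call is refused whole if a number of a shift passes 0.0625 or a number of a turn 10.7, either way. A call with a gripper value outside its range is refused whole. The fingers move at their own pace and stop on an object; the grip force is fixed at half the most. Time passes only in rows, so rows that do not move let the fingers close. It gives the time, the measured TCP pose, the force and the opening at its end, in the units of the state.
- sense(): the state, without advancing time (a new reading comes with each control period).
- capture(name): name is "scene" or "side" or "wrist"; returns the picture (384x512x3 uint8, red, green, blue); there is no depth.
- camera_info(name): a dict with "fx", "fy", "cx", "cy" (pixels), "rvec" (rotation vector, rad) and "tvec" (3), from world to camera coordinates, as OpenCV has them. Camera axes: x right, y down, z forward; pixel columns grow to the right and rows downward; lengths in m; the calibration is good to about 2 mm. A picture is of the moment at which its call begins: read the wrist's pose just before it. camera_info takes no time and is no camera call; for the wrist camera it gives the pose at the moment of the call.
- finish_job(): hands the job in, once; it reports no verdict.
The state is a dict: "time_s": time; "joints": joint angles; "joint_velocities": joint speeds; "effort": joint torques, N m; "tcp_pos": TCP position; "ee_rot": TCP orientation; "wrist_force": force on the tool from outside, world axes, zero at the start; "moment": the same for the moment, N m; "gripper_width": opening from 0.0 (shut) to 1.0 (fully open).
Only numpy, scipy, OpenCV 4.12 (cv2) and the standard library are available. Lean on these libraries where they do the work, as an engineer would, in place of code of your own. Each camera call takes 0.05 s, during which the arm holds its last target. There are 200 camera calls.

## Task

Tidy up the painting table: put the brush, the paint tube, the paint pot and the two grey pebbles each on the plywood pad that bears its own outline, the larger pebble on the larger oval and the smaller pebble on the smaller one. Each thing must lie flat on its pad (the pot standing upright), centred on the outline and, where the outline is long, turned to lie along it.

Things in the scene. Friction and masses are not known exactly. Their poses are not given: they have to be found in the camera images.
- brush: (All the things and pads lie on a flat white work board, fixed, 28 mm thick: its top is at z = 0.028 m.) Loose slim artist's brush with a red-brown wooden handle, 172 mm long, at most 14 mm wide and 16 mm high, lying flat. Origin: centre of its underside, midway along its length (handle there about 6-10 mm thick). Its y axis runs along its length. May be put down either way round.
- tube: Loose blue and orange paint tube lying flat, 136 mm long, 38 mm wide, 26 mm high. Origin: centre of its underside; its y axis runs along its length, x across its width. May be put down either way round.
- pebble_large: Loose larger plain grey oval pebble, 49 mm long, 28 mm wide, 14 mm high, lying flat. Origin: centre of its underside; y axis along its length, x across. Either way round.
- pebble_small: Loose smaller plain grey oval pebble, 34 mm long, 23 mm wide, 12 mm high, lying flat. Origin: centre of its underside; y axis along its length, x across. Either way round.
- paint_pot: Loose low round paint pot standing upright, white with a black screw lid fixed on it, 41 mm across, 35 mm high. Origin: centre of its underside; z axis up.
- brush_pad: Fixed 6 mm thick plywood pad, lying on the white work board, its top 6 mm above the board, 46 x 206 mm, with a slim dark bar inlaid, 18 x 178 mm: the outline of the brush. Origin: centre of its underside, below the outline's centre; y axis along the outline's length.
- tube_pad: Fixed 6 mm thick plywood pad, lying on the white work board, its top 6 mm above the board, 66 x 166 mm, with a dark rectangle inlaid, 40 x 140 mm: the outline of the paint tube. Origin: centre of its underside, below the outline's centre; y axis along the outline's length.
- large_pebble_pad: Fixed 6 mm thick plywood pad, lying on the white work board, its top 6 mm above the board, 60 x 76 mm, with a dark oval inlaid, 31 x 52 mm: the outline of the larger pebble. Origin: centre of its underside, below the outline's centre; y axis along the oval's length.
- small_pebble_pad: Fixed 6 mm thick plywood pad, lying on the white work board, its top 6 mm above the board, 56 x 62 mm, with a small dark oval inlaid, 25 x 37 mm: the outline of the smaller pebble. Origin: centre of its underside, below the outline's centre; y axis along the oval's length.
- pot_pad: Fixed 6 mm thick plywood pad, lying on the white work board, its top 6 mm above the board, 66 x 66 mm, with a dark disc inlaid, 43 mm across: the outline of the paint pot. Origin: centre of its underside, below the disc's centre.

How it is judged (in metres and radians):
At the end, for the whole second after the job is handed in: Each thing rests on its own pad, centred on the outline to 12 mm (brush, tube) or 10 mm (pebbles, pot); along it, either way round, to 0.15 rad (brush), 0.2 (tube), 0.35 (larger pebble), 0.4 (smaller pebble); pot upright to 0.15 rad (horizontal distance between brush and brush_pad below 0.012 m and z of brush in the frame of brush_pad between 0.003 and 0.012 m and linear speed of each of brush, tube, pebble_large, pebble_small, paint_pot below 0.02 m/s and angle between the y axis of brush and the y axis of brush_pad, either way round below 0.15 rad and horizontal distance between tube and tube_pad below 0.012 m and z of tube in the frame of tube_pad between 0.003 and 0.012 m and angle between the y axis of tube and the y axis of tube_pad, either way round below 0.2 rad and horizontal distance between pebble_large and large_pebble_pad below 0.01 m and z of pebble_large in the frame of large_pebble_pad between 0.003 and 0.012 m and angle between the y axis of pebble_large and the y axis of large_pebble_pad, either way round below 0.35 rad and horizontal distance between pebble_small and small_pebble_pad below 0.01 m and z of pebble_small in the frame of small_pebble_pad between 0.003 and 0.012 m and angle between the y axis of pebble_small and the y axis of small_pebble_pad, either way round below 0.4 rad and horizontal distance between paint_pot and pot_pad below 0.01 m and z of paint_pot in the frame of pot_pad between 0.003 and 0.012 m and angle between paint_pot's own z axis and vertical below 0.15 rad); the robot touches nothing.
It also fails if it takes over 112 s, if anything falls off the work surface, if the arm or the gripper's body presses on something with over 40 N, if the wrist force passes 120 N, or if a joint passes its speed limit or range.

## Working session

There is one attempt and no reset: what is moved stays moved. The work goes in short steps, Python scripts to look and compute and a tool call to move; the robot and the scene stay as the last step left them, time stands still between calls to the robot, and variables do not carry over. Pictures are saved under pics/ and viewed, about 12 in all and at most 16, crops included, and the job is handed in when it is done.

Besides the shell and the picture viewer there is one more tool, called after "Request:" in YAML: its name, and indented under it one key for each argument. jog_arm: Moves the arm, as the interface text tells. Its arguments: {"type":"object","properties":{"series":{"type":"array","items":{"type":"array"}}},"required":["series"]}

```bash
mkdir -p pics
cat > h.py <<'E'
from station import *
import numpy as np, cv2
def save(n,f):
    im=capture(n); cv2.imwrite('pics/'+f,im[:,:,::-1]); return im
E
python3 - <<'E'
from h import *
s=sense();print(s['time_s'],s['tcp_pos'],np.round(s['ee_rot'],3),s['gripper_width'])
a=save('scene','s0.png');b=save('side','d0.png');c=save('wrist','w0.png')
for n in('scene','side','wrist'):
    i=camera_info(n);R=cv2.Rodrigues(np.array(i['rvec']))[0];print(n,i['fx'],-R.T@np.array(i['tvec']),R[2])
cv2.imwrite('pics/sw.png',np.hstack([a,b])[:,:,::-1])
cv2.imwrite('pics/c1.png',cv2.resize(np.hstack([a,b])[:,:,::-1],(800,300)))
E
ls
```

```text
0.0 [0.21394884 0.58659748 0.22145464] [[-0.343 -0.001  0.939]
 [-0.939 -0.002 -0.343]
 [ 0.002 -1.     0.   ]] 0.999409420274303
scene 487.161196108536 [ 0.03269927 -0.97784801  1.05566042] [ 0.31824259  0.6712605  -0.66942587]
side 446.9455709474028 [ 0.36114263 -0.85119329  0.98252297] [ 0.09864151  0.67860554 -0.72784915]
wrist 300.8309354231423 [0.28412413 0.56125645 0.38325695] [-0.25183427  0.09129104 -0.96345495]
h.py
pics
```

View pics/s0.png

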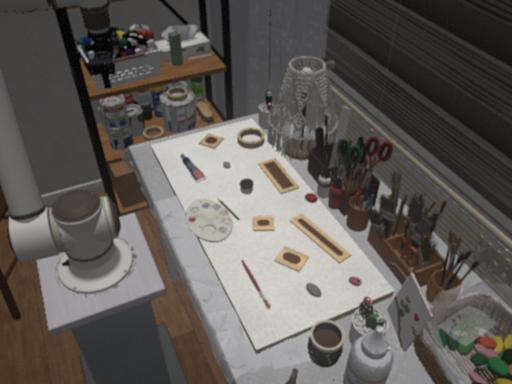

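View pics/d0.png

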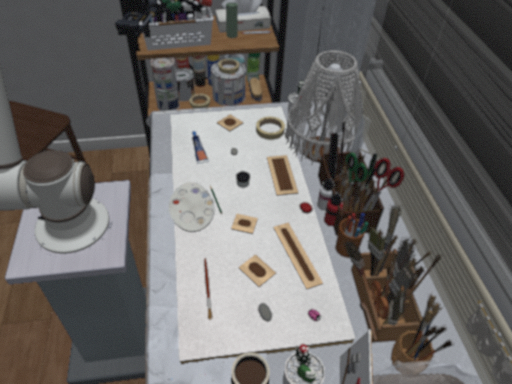

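```bash
cat >> h.py <<'E'
def ray(n,uv,z,info=None):
    i=info or camera_info(n);R=cv2.Rodrigues(np.array(i['rvec']))[0];c=-R.T@np.array(i['tvec'])
    uv=np.atleast_2d(np.array(uv,float))
    d=np.c_[(uv[:,0]-i['cx'])/i['fx'],(uv[:,1]-i['cy'])/i['fy'],np.ones(len(uv))]@R
    return (c+d*((z-c[2])/d[:,2])[:,None])[:,:2]
def proj(n,P,info=None):
    i=info or camera_info(n);K=np.array([[i['fx'],0,i['cx']],[0,i['fy'],i['cy']],[0,0,1]])
    return cv2.projectPoints(np.array(P,float).reshape(-1,3),np.array(i['rvec']),np.array(i['tvec']),K,None)[0][:,0]
def topdown(n,im,x0,x1,y0,y1,z,s=1000,info=None):
    # rectified picture: columns = -y (left is +y), rows = -x (up is +x)
    C=np.array([[x1,y1,z],[x1,y0,z],[x0,y0,z],[x0,y1,z]]);w=int((y1-y0)*s);h=int((x1-x0)*s)
    M=cv2.getPerspectiveTransform(proj(n,C,info).astype(np.float32),np.float32([[0,0],[w,0],[w,h],[0,h]]))
    return cv2.warpPerspective(im,M,(w,h),flags=cv2.INTER_CUBIC)
def blobs(mask,x1,y1,s,amin):
    out=[]
    for c in cv2.findContours(mask.astype(np.uint8),cv2.RETR_EXTERNAL,cv2.CHAIN_APPROX_NONE)[0]:
        m=cv2.moments(c)
        if m['m00']<amin*s*s*1e-6: continue
        r=cv2.minAreaRect(c);b=cv2.boxPoints(r);e=[b[1]-b[0],b[2]-b[1]];l=max(e,key=np.linalg.norm)
        ang=np.degrees(np.arctan2(-l[0],-l[1]))%180 # of long axis from +x toward +y
        ctr=r[0]
        out.append((np.round([x1-ctr[1]/s,y1-ctr[0]/s],4),np.round(sorted(r[1])[::-1],0)/s*1000,round(ang,1),np.round([x1-m['m01']/m['m00']/s,y1-m['m10']/m['m00']/s],4)))
    return out
E
python3 - <<'E'
from h import *
for n,f in(('scene','s0'),('side','d0')):
    im=cv2.imread(f'pics/{f}.png')
    print(n,'corners',[np.round(q,3).tolist() for q in ray(n,[[40,40],[250,220]],.028)])
    x0,x1,y0,y1=.2,.9,-.55,.65
    t=topdown(n,im,x0,x1,y0,y1,.034,600); cv2.imwrite(f'pics/t_{n}.png',t); print(t.shape)
    hsv=cv2.cvtColor(t,cv2.COLOR_BGR2HSV)
    m=(hsv[...,2]<110)
    for b in blobs(m,x1,y1,600,100): 
        if b[1][0]<400: print(*b)
E
```

```text
scene corners [[0.042, 1.481], [0.45, -0.051]]
(420, 720, 3)
[0.3709 0.2485] [123.33333333  21.66666667] 92.3 [0.3691 0.2633]
[0.408  0.0098] [91.66666667  3.33333333] 101.3 [0.4086 0.0079]
[ 0.3414 -0.4416] [158.33333333  65.        ] 155.1 [ 0.3445 -0.447 ]
[ 0.4214 -0.5178] [80.         66.66666667] 139.4 [ 0.4191 -0.5204]
[ 0.455  -0.4783] [66.66666667 66.66666667] 135.0 [ 0.4549 -0.4785]
[ 0.4784 -0.0803] [30.         18.33333333] 158.2 [ 0.4782 -0.0804]
[ 0.489  -0.3534] [43.33333333 23.33333333] 101.3 [ 0.4875 -0.357 ]
[0.4882 0.367 ] [36.66666667 35.        ] 116.6 [0.4884 0.3672]
[ 0.4899 -0.2348] [45.         26.66666667] 123.7 [ 0.4899 -0.2347]
[ 0.5025 -0.5192] [86.66666667 28.33333333] 45.0 [ 0.5067 -0.5107]
[0.5011 0.0874] [68.33333333 40.        ] 71.6 [0.5011 0.0888]
[ 0.5998 -0.198 ] [171.66666667  13.33333333] 103.0 [ 0.6    -0.1993]
[0.6175 0.0967] [133.33333333  35.        ] 90.0 [0.6177 0.096 ]
[0.6077 0.2869] [90. 50.] 156.4 [0.6059 0.283 ]
[0.6347 0.3472] [75.         46.66666667] 155.9 [0.6356 0.3488]
[ 0.5804 -0.4522] [150.         123.33333333] 36.0 [ 0.5751
[... 320 characters left out ...]
559] [41.66666667 23.33333333] 101.3 [ 0.4853 -0.3557]
[0.4833 0.3625] [35.         33.33333333] 116.6 [0.4835 0.3623]
[ 0.4858 -0.2373] [45.         26.66666667] 125.5 [ 0.4857 -0.2372]
[0.4933 0.0842] [61.66666667 36.66666667] 90.0 [0.4921 0.0851]
[ 0.595  -0.2008] [170.          13.33333333] 103.2 [ 0.5952 -0.2013]
[0.6125 0.0925] [131.66666667  35.        ] 90.0 [0.6128 0.0921]
[0.6221 0.3432] [73.33333333 41.66666667] 166.0 [0.6219 0.346 ]
[0.6076 0.2789] [90. 45.] 167.6 [0.6064 0.2752]
[ 0.6495 -0.0551] [35.         23.33333333] 137.5 [ 0.65   -0.0571]
[ 0.6183 -0.45  ] [100.           6.66666667] 0.0 [ 0.6182 -0.4493]
[ 0.7707 -0.5366] [36.66666667 15.        ] 158.2 [ 0.7692 -0.5356]
```

View pics/t_side.png

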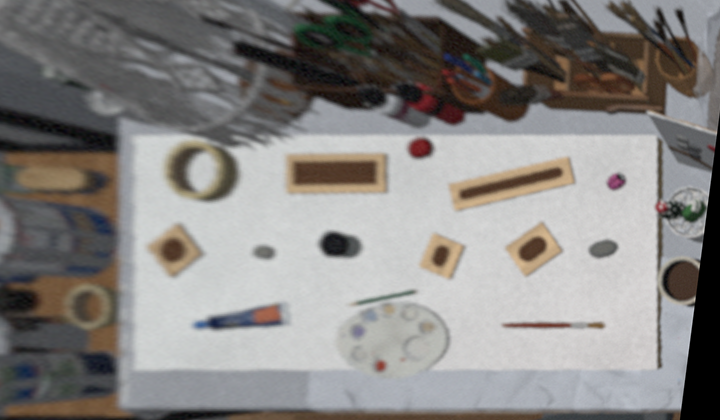

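```bash
cat >> h.py <<'E'
def plan(x,y,z,yaw=None):
    """print: turn about tool y (first), then shift in the turned tool axes; yaw of tool x in deg, mod 180"""
    s=sense();R=np.array(s['ee_rot']);p=np.array(s['tcp_pos']);cur=np.degrees(np.arctan2(R[1,0],R[0,0]))
    dy=0 if yaw is None else (yaw-cur+90)%180-90
    Rn=cv2.Rodrigues(np.array([0,0,np.radians(dy)]))[0]@R
    print('yaw',round(cur,1),'turn_y',round(-dy,1),'alt',round(-dy-np.sign(-dy)*180,1),'shift mm',np.round(1000*(Rn.T@(np.array([x,y,z])-p)),1),'tilt',np.round(R[:2,1],4),'p',np.round(p,4),'j',np.round(s['joints'],0),'t',s['time_s'],'w',round(s['gripper_width']*.087,4),'F',np.round(s['wrist_force'],1))
E
python3 - <<'E'
from h import *
im=cv2.imread('pics/w0.png')
i=camera_info('wrist')
t=topdown('wrist',im,.2,.75,.0,.6,.034,1000);cv2.imwrite('pics/tw0.png',t)
plan(.365,.25,.2,0)
E
```

```text
yaw -110.0 turn_y 70.0 alt -110.0 shift mm [-151.    21.5  336.7] tilt [-0.0005 -0.0016] p [0.214  0.5867 0.2217] j [ 85.  22.   0.  -0. -68. -15.] t 0.15 w 0.0867 F [-0.7  0.8  0.3]
```

View pics/tw0.png

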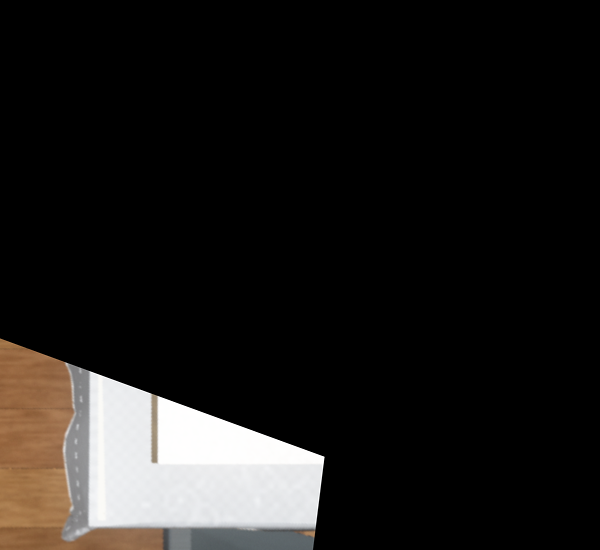

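Request:
jog_arm:
  series:
    - [[0,0,0],[0,10,0],0.087]
    - [[0,0,0],[0,10,0],0.087]
    - [[0,0,0],[0,10,0],0.087]
    - [[0,0,0],[0,10,0],0.087]
    - [[0,0,0],[0,10,0],0.087]
    - [[0,0,0],[0,10,0],0.087]
    - [[0,0,0],[0,10,0],0.087]
    - [[-0.02,0,0.04],[0,0,0],0.087]
    - [[-0.02,0,0.04],[0,0,0],0.087]
    - [[-0.02,0,0.04],[0,0,0],0.087]

```text
time_s: 1.4
tcp_pos: [0.2744, 0.4657, 0.2222]
ee_rot: [[-1.0, -0.0, -0.0], [0.0, -0.001, -1.0], [0.0, -1.0, 0.001]]
wrist_force: [1.1, -0.0, -1.1]
gripper_width: 1.003
```

Request:
jog_arm:
  series:
    - [[-0.02,0,0.04],[0,0,0],0.087]
    - [[-0.02,0,0.04],[0,0,0],0.087]
    - [[-0.02,0,0.04],[0,0,0],0.087]
    - [[-0.02,0,0.04],[0,0,0],0.087]
    - [[-0.01,0,0.03],[0,0,0],0.087]
    - [[0,0,0.027],[0,0,0],0.087]
    - [[0,0,0],[0,0,0],0.087]
    - [[0,0,0],[0,0,0],0.087]

```text
time_s: 2.4
tcp_pos: [0.3639, 0.2505, 0.2227]
ee_rot: [[-1.0, 0.0, -0.0], [0.0, 0.001, -1.0], [-0.0, -1.0, -0.001]]
wrist_force: [0.8, -0.9, 0.0]
gripper_width: 0.999
```

```bash
cat >> h.py <<'E'
def wshot(f,z=.034,x=(.25,.75),half=.35,s=1000,yc=None):
    st=sense();info=camera_info('wrist');im=capture('wrist')[:,:,::-1];cv2.imwrite(f'pics/{f}_raw.png',im)
    import json;json.dump({k:np.array(v).tolist() for k,v in info.items()},open(f'pics/{f}.json','w'))
    y=st['tcp_pos'][1] if yc is None else yc
    t=topdown('wrist',im,x[0],x[1],y-half,y+half,z,s,info);cv2.imwrite(f'pics/{f}.png',t)
    return t,x[1],y+half
E
python3 - <<'E'
from h import *
plan(.365,.25,.2,0)
t,x1,y1=wshot('w1',yc=.2)
E
```

```text
yaw 180.0 turn_y -0.0 alt 180.0 shift mm [-1.1 22.7  0.5] tilt [0.0005 0.0007] p [0.3639 0.2505 0.2227] j [ 56.   4. -24.   0. -62. -56.] t 2.4 w 0.0869 F [ 0.8 -0.9  0. ]
```

View pics/w1.png

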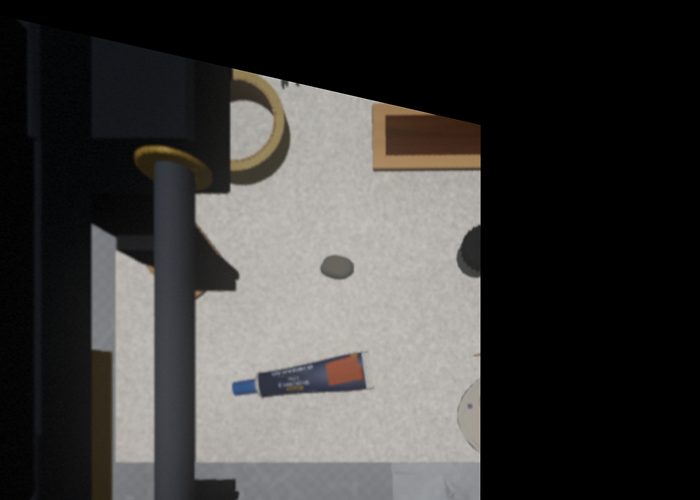

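```bash
cat > m1.py <<'E'
from h import *
import json
im=cv2.imread('pics/w1_raw.png');info=json.load(open('pics/w1.json'))
for z in(.034,.040):
    t=topdown('wrist',im,.32,.56,.15,.36,z,2000,info)
    hsv=cv2.cvtColor(t,cv2.COLOR_BGR2HSV);print(np.median(hsv[...,2]))
    m=cv2.morphologyEx(((hsv[...,2]<125)|(hsv[...,1]>90)).astype(np.uint8),cv2.MORPH_CLOSE,np.ones((9,9)))
    for b in blobs(m,.56,.36,2000,300):print(z,*b)
plan(.37,.25,.2,0)
E
python3 m1.py
```

```text
182.0
0.034 [0.3696 0.2518] [132.5  37.5] 98.7 [0.372  0.2411]
0.034 [0.483  0.2132] [32.5 23. ] 90.0 [0.4829 0.2131]
0.034 [0.4402 0.3358] [239.5  48.5] 0.0 [0.469  0.3458]
182.0
0.04 [0.3694 0.2506] [130.   36.5] 98.9 [0.3718 0.24  ]
0.04 [0.4808 0.2123] [32.  22.5] 77.0 [0.4809 0.2125]
0.04 [0.4402 0.3345] [239.5  51. ] 0.0 [0.465  0.3457]
yaw -180.0 turn_y 0.0 alt -180.0 shift mm [-6.1 22.7  0.7] tilt [0.0003 0.0005] p [0.3639 0.2507 0.2227] j [ 56.   4. -24.   0. -62. -56.] t 2.45 w 0.0872 F [ 0.  -0.3  0.8]
```

Request:
jog_arm:
  series:
    - [[-0.006,0,0],[0,-8,0],0.087]
    - [[0,0.04,0],[0,0,0],0.087]
    - [[0,0.04,0],[0,0,0],0.087]
    - [[0,0.04,0],[0,0,0],0.087]
    - [[0,0.03,0],[0,0,0],0.087]
    - [[0,0.02,0],[0,0,0],0.087]
    - [[0,0.01,0],[0,0,0],0.087]
    - [[0,0.011,0],[0,0,0],0.087]
    - [[0,0,0],[0,0,0],0.087]

```text
time_s: 3.58
tcp_pos: [0.3698, 0.2501, 0.0312]
ee_rot: [[-0.99, -0.001, 0.139], [-0.139, -0.001, -0.99], [0.001, -1.0, 0.001]]
wrist_force: [0.3, 0.3, 0.2]
gripper_width: 0.999
```

Request:
jog_arm:
  series:
    - [[0,0,0],[0,0,0],0]
    - [[0,0,0],[0,0,0],0]
    - [[0,0,0],[0,0,0],0]
    - [[0,0,0],[0,0,0],0]
    - [[0,0,0],[0,0,0],0]
    - [[0,0,0],[0,0,0],0]
    - [[0,0,0],[0,0,0],0]
    - [[0,0,0],[0,0,0],0]

```text
time_s: 4.58
tcp_pos: [0.3699, 0.25, 0.0315]
ee_rot: [[-0.99, -0.0, 0.138], [-0.138, -0.0, -0.99], [0.0, -1.0, 0.0]]
wrist_force: [0.0, 0.6, 0.5]
gripper_width: 0.325
```

Request:
jog_arm:
  series:
    - [[0,-0.01,0],[0,0,0],0]
    - [[0,-0.02,0],[0,0,0],0]
    - [[0,-0.03,0],[0,0,0],0]
    - [[0,-0.04,0],[0,0,0],0]
    - [[0,0,0],[0,0,0],0]

```text
time_s: 5.2
tcp_pos: [0.3715, 0.2518, 0.1351]
ee_rot: [[-0.99, 0.005, 0.139], [-0.139, 0.006, -0.99], [-0.006, -1.0, -0.006]]
wrist_force: [-0.2, -1.1, -1.0]
gripper_width: 0.33
```

Run:
```python
from h import *
plan(.615,.0945,.13,0)
```

```text
yaw -172.0 turn_y 8.0 alt -172.0 shift mm [-243.5    5.7  157.4] tilt [0.0054 0.0065] p [0.3715 0.2518 0.1351] j [ 55.  10. -31.   0. -49. -47.] t 5.2 w 0.0287 F [-0.2 -1.1 -1. ]
```

Request:
jog_arm:
  series:
    - [[0,0,0],[0,8,0],0]
    - [[-0.035,0,0.025],[0,0,0],0]
    - [[-0.035,0,0.025],[0,0,0],0]
    - [[-0.035,0,0.025],[0,0,0],0]
    - [[-0.035,0,0.025],[0,0,0],0]
    - [[-0.035,0,0.025],[0,0,0],0]
    - [[-0.035,0,0.017],[0,0,0],0]
    - [[-0.02,0,0.01],[0,0,0],0]
    - [[-0.013,0,0.005],[0,0,0],0]
    - [[0,0,0],[0,0,0],0]

```text
time_s: 6.45
tcp_pos: [0.6128, 0.0926, 0.1308]
ee_rot: [[-1.0, -0.001, -0.002], [0.002, -0.0, -1.0], [0.001, -1.0, 0.0]]
wrist_force: [-0.5, -0.2, -0.8]
gripper_width: 0.326
```

Run:
```python
from h import *
plan(.615,.0945,.13,0)
t,x1,y1=wshot('w2',x=(.4,.8),yc=.05,half=.25,s=1200)
i=camera_info('wrist')
print(-cv2.Rodrigues(np.array(i['rvec']))[0].T@np.array(i['tvec']))
```

```text
yaw 179.9 turn_y -0.1 alt 179.9 shift mm [-2.2  0.8 -1.9] tilt [-0.0011 -0.0003] p [0.6128 0.0926 0.1308] j [ 24.  26.  -7.  -0. -57. -24.] t 6.45 w 0.0284 F [-0.5 -0.2 -0.8]
[0.61340222 0.01899137 0.29254454]
```

View pics/w2.png

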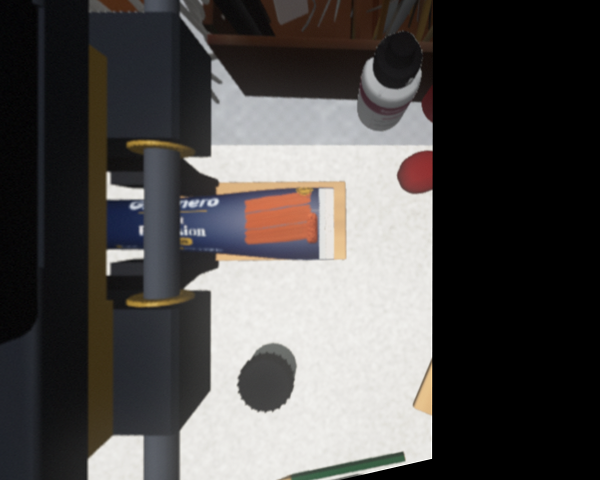

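Request:
jog_arm:
  series:
    - [[-0.003,0,-0.004],[0,0,0],0]
    - [[0,0.03,0],[0,0,0],0]
    - [[0,0.03,0],[0,0,0],0]
    - [[0,0.02,0],[0,0,0],0]
    - [[0,0.01,0],[0,0,0],0]
    - [[0,0.003,0],[0,0,0],0]
    - [[0,0,0],[0,0,0],0]
    - [[0,0,0],[0,0,0],0.045]
    - [[0,0,0],[0,0,0],0.045]
    - [[0,0,0],[0,0,0],0.045]

```text
time_s: 7.75
tcp_pos: [0.616, 0.0969, 0.039]
ee_rot: [[-1.0, 0.001, -0.001], [0.001, 0.0, -1.0], [-0.001, -1.0, -0.0]]
wrist_force: [1.2, 1.6, 0.6]
gripper_width: 0.501
```

Request:
jog_arm:
  series:
    - [[0,0,0],[0,0,0],0.045]
    - [[0,-0.02,0],[0,0,0],0.045]
    - [[0,-0.04,0],[0,0,0],0.045]
    - [[0,-0.05,0],[0,0,0],0.087]
    - [[0,-0.05,0],[0,0,0],0.087]
    - [[0.03,0,0],[0,0,0],0.087]
    - [[0.04,0,0],[0,0,0],0.087]
    - [[0.04,0,0.01],[0,0,0],0.087]
    - [[0.009,0,0.01],[0,0,0],0.087]
    - [[0,0,0],[0,0,0],0.087]

```text
time_s: 9.0
tcp_pos: [0.497, 0.0766, 0.1991]
ee_rot: [[-1.0, 0.001, -0.001], [0.001, 0.0, -1.0], [-0.001, -1.0, -0.0]]
wrist_force: [-0.4, -0.3, 0.2]
gripper_width: 0.996
```

Run:
```python
from h import *
plan(.4965,.0717,.2,0)
t,x1,y1=wshot('w3',x=(.3,.75),yc=.0,half=.25,s=1200)
i=camera_info('wrist')
print(-cv2.Rodrigues(np.array(i['rvec']))[0].T@np.array(i['tvec']))
```

```text
yaw 179.9 turn_y -0.1 alt 179.9 shift mm [ 0.5 -0.9  4.9] tilt [0.0014 0.0004] p [0.497  0.0766 0.1991] j [ 27.  11. -18.   0. -60. -27.] t 9.0 w 0.0866 F [-0.4 -0.3  0.2]
[0.49844387 0.00293258 0.36050155]
```

View pics/w3.png

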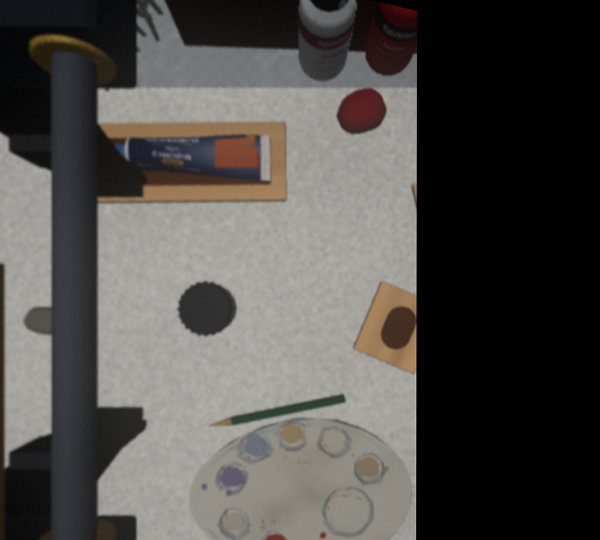

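Request:
jog_arm:
  series:
    - [[0.0025,0,0.0055],[0,0,0],0.087]
    - [[0,0.04,0],[0,0,0],0.087]
    - [[0,0.04,0],[0,0,0],0.087]
    - [[0,0.04,0],[0,0,0],0.087]
    - [[0,0.03,0],[0,0,0],0.087]
    - [[0,0.015,0],[0,0,0],0.087]
    - [[0,0,0],[0,0,0],0.087]
    - [[0,0,0],[0,0,0],0]
    - [[0,0,0],[0,0,0],0]
    - [[0,0,0],[0,0,0],0]

```text
time_s: 10.3
tcp_pos: [0.4947, 0.0716, 0.0342]
ee_rot: [[-1.0, 0.001, -0.001], [0.001, 0.001, -1.0], [-0.001, -1.0, -0.001]]
wrist_force: [1.2, 0.6, -0.1]
gripper_width: 0.741
```

Request:
jog_arm:
  series:
    - [[0,0,0],[0,0,0],0]
    - [[0,0,0],[0,0,0],0]
    - [[0,0,0],[0,0,0],0]
    - [[0,0,0],[0,0,0],0]
    - [[0,-0.01,0],[0,0,0],0]
    - [[0,-0.03,0],[0,0,0],0]
    - [[0,-0.03,-0.02],[0,0,0],0]
    - [[0,0,-0.04],[0,0,0],0]
    - [[0,0,-0.04],[0,0,0],0]
    - [[0,0,-0.04],[0,0,0],0]

```text
time_s: 11.55
tcp_pos: [0.4944, 0.2127, 0.1043]
ee_rot: [[-1.0, 0.001, -0.001], [0.001, 0.001, -1.0], [-0.001, -1.0, -0.001]]
wrist_force: [0.6, -1.0, 0.2]
gripper_width: 0.454
```

Request:
jog_arm:
  series:
    - [[0,0,-0.04],[0,0,0],0]
    - [[0,0,-0.04],[0,0,0],0]
    - [[0,0,-0.03],[0,0,0],0]
    - [[0,0,-0.02],[0,0,0],0]
    - [[0,0,-0.02],[0,0,0],0]
    - [[0,0,0],[0,0,0],0]
    - [[0,0,0],[0,0,0],0]

```text
time_s: 12.42
tcp_pos: [0.4943, 0.3607, 0.1034]
ee_rot: [[-1.0, -0.001, -0.001], [0.001, -0.001, -1.0], [0.001, -1.0, 0.001]]
wrist_force: [-0.5, -0.7, -0.9]
gripper_width: 0.454
```

Run:
```python
from h import *
plan(.486,.365,.04,0)
save('wrist','w4.png')
```

```text
yaw 179.9 turn_y -0.1 alt 179.9 shift mm [ 8.3 63.4 -4.3] tilt [-0.0006 -0.0006] p [0.4943 0.3607 0.1034] j [ 51.  27. -10.  -0. -53. -51.] t 12.425 w 0.0395 F [-0.5 -0.7 -0.9]
```

View pics/w4.png

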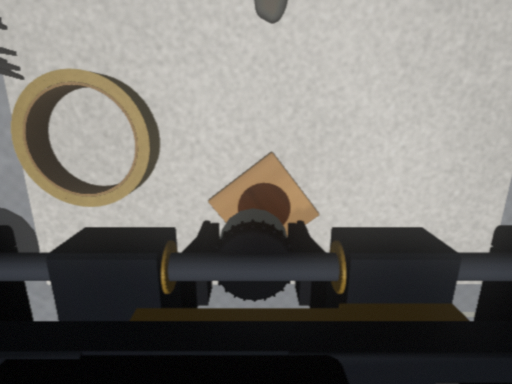

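Run:
```python
from h import *
q=ray('wrist',[[208,201],[319,214],[271,152]],.034);print(q,q[:2].mean(0),np.linalg.norm(q[0]-q[1]))
```

```text
[[0.53192428 0.35898573]
 [0.44199169 0.37021543]
 [0.48180638 0.31958467]] [0.48695799 0.36460058] 0.0906310014683149
```

Request:
jog_arm:
  series:
    - [[0.0075,0,-0.004],[0,0,0],0]
    - [[0,0.03,0],[0,0,0],0]
    - [[0,0.02,0],[0,0,0],0]
    - [[0,0.01,0],[0,0,0],0]
    - [[0,0.003,0],[0,0,0],0]
    - [[0,0,0],[0,0,0],0]
    - [[0,0,0],[0,0,0],0.065]
    - [[0,0,0],[0,0,0],0.065]
    - [[0,0,0],[0,0,0],0.065]
    - [[0,0,0],[0,0,0],0.065]

```text
time_s: 13.72
tcp_pos: [0.487, 0.3655, 0.0407]
ee_rot: [[-1.0, 0.0, -0.001], [0.001, 0.0, -1.0], [-0.0, -1.0, -0.0]]
wrist_force: [-0.5, -0.7, -0.6]
gripper_width: 0.732
```

Request:
jog_arm:
  series:
    - [[0,-0.03,0],[0,0,0],0.065]
    - [[0,-0.05,0],[0,0,0],0.087]
    - [[0,-0.04,0],[0,0,0],0.087]
    - [[0,0,0.04],[0,0,0],0.087]
    - [[0,0,0.04],[0,0,0],0.087]
    - [[0,0,0.03],[0,0,0],0.087]
    - [[0,0,0.03],[0,0,0],0.087]
    - [[0.006,0,0.012],[0,0,0],0.087]
    - [[0,0,0],[0,0,0],0.087]

```text
time_s: 14.85
tcp_pos: [0.4806, 0.2131, 0.1608]
ee_rot: [[-1.0, 0.0, -0.001], [0.001, 0.0, -1.0], [-0.0, -1.0, -0.0]]
wrist_force: [-0.1, 0.1, 0.9]
gripper_width: 1.0
```

Run:
```python
from h import *
plan(.4815,.2128,.03,0)
s=save('side','d1.png')
i=camera_info('wrist');print(-cv2.Rodrigues(np.array(i['rvec']))[0].T@np.array(i['tvec']))
info=i;im=save('wrist','w5.png')[:,:,::-1]
cv2.imwrite('pics/w5d.png',np.hstack([im,s[:,:,::-1]])[:, :1024]); 
t=topdown('wrist',im,.42,.56,.13,.29,.032,3000,info)
hsv=cv2.cvtColor(t,cv2.COLOR_BGR2HSV);cv2.imwrite('pics/t5.png',t)
for b in blobs(cv2.morphologyEx((hsv[...,2]<0.68*np.median(hsv[...,2])).astype(np.uint8),cv2.MORPH_OPEN,np.ones((9,9))),.56,.29,3000,150):print(*b)
cv2.imwrite('pics/v5.png',np.hstack([cv2.resize(t,(400,350)),cv2.resize(s[80:380,120:360,::-1],(400,500))[:350]]))
```

```text
yaw 179.9 turn_y -0.1 alt 179.9 shift mm [ -0.9 130.8   0.3] tilt [0.0002 0.0003] p [0.4806 0.2131 0.1608] j [ 42.  16. -19.  -0. -56. -42.] t 14.85 w 0.087 F [-0.1  0.1  0.9]
[0.48191607 0.13977449 0.32231346]
[0.4833 0.2138] [33.         22.66666667] 90.0 [0.4832 0.2135]
[0.4902 0.2888] [139.66666667   2.33333333] 0.0 [0.4902 0.2888]
```

View pics/v5.png

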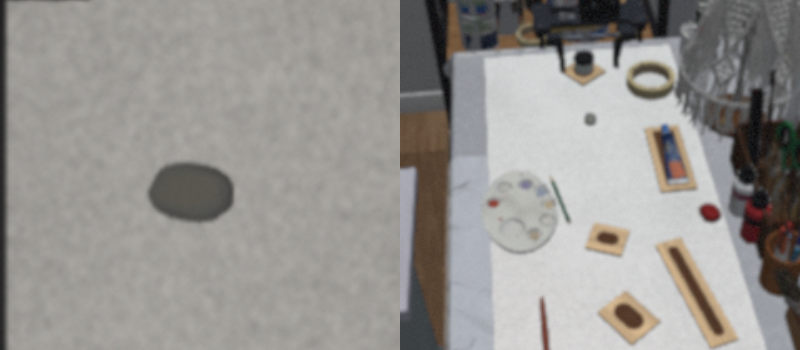

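Request:
jog_arm:
  series:
    - [[-0.0025,0,0],[0,0,0],0.06]
    - [[0,0.04,0],[0,0,0],0.06]
    - [[0,0.04,0],[0,0,0],0.06]
    - [[0,0.03,0],[0,0,0],0.06]
    - [[0,0.015,0],[0,0,0],0.06]
    - [[0,0.006,0],[0,0,0],0.06]
    - [[0,0,0],[0,0,0],0.06]
    - [[0,0,0],[0,0,0],0]
    - [[0,0,0],[0,0,0],0]
    - [[0,0,0],[0,0,0],0]

```text
time_s: 16.2
tcp_pos: [0.4836, 0.2136, 0.0301]
ee_rot: [[-1.0, 0.001, -0.001], [0.001, 0.001, -1.0], [-0.001, -1.0, -0.001]]
wrist_force: [-0.3, 0.5, 0.5]
gripper_width: 0.432
```

Request:
jog_arm:
  series:
    - [[0,0,0],[0,0,0],0]
    - [[0,0,0],[0,0,0],0]
    - [[0,0,0],[0,0,0],0]
    - [[0,-0.01,0],[0,0,0],0]
    - [[0,-0.03,0],[0,0,0],0]
    - [[0,-0.04,0],[0,0,0],0]
    - [[0,0,0],[0,0,0],0]

```text
time_s: 17.08
tcp_pos: [0.4855, 0.215, 0.1134]
ee_rot: [[-1.0, 0.007, -0.0], [0.0, 0.005, -1.0], [-0.007, -1.0, -0.005]]
wrist_force: [0.4, -0.2, -0.7]
gripper_width: 0.24
```

Run:
```python
from h import *
plan(.476,-.082,.11,70)
```

```text
yaw 180.0 turn_y -70.0 alt 110.0 shift mm [282.3   1.1  92.7] tilt [0.0067 0.005 ] p [0.4855 0.215  0.1134] j [ 41.  19. -22.   0. -49. -41.] t 17.075 w 0.0209 F [ 0.4 -0.2 -0.7]
```

Request:
jog_arm:
  series:
    - [[0,0,0],[0,-10,0],0]
    - [[0,0,0],[0,-10,0],0]
    - [[0,0,0],[0,-10,0],0]
    - [[0,0,0],[0,-10,0],0]
    - [[0,0,0],[0,-10,0],0]
    - [[0,0,0],[0,-10,0],0]
    - [[0,0,0],[0,-10,0],0]
    - [[0.04,0,0.014],[0,0,0],0]
    - [[0.04,0,0.014],[0,0,0],0]
    - [[0.04,0,0.014],[0,0,0],0]

```text
time_s: 18.32
tcp_pos: [0.4811, 0.085, 0.1091]
ee_rot: [[-0.342, -0.001, 0.94], [-0.94, -0.0, -0.342], [0.001, -1.0, -0.001]]
wrist_force: [0.6, -0.0, -0.7]
gripper_width: 0.238
```

Request:
jog_arm:
  series:
    - [[0.04,0,0.014],[0,0,0],0]
    - [[0.04,0,0.014],[0,0,0],0]
    - [[0.04,0,0.013],[0,0,0],0]
    - [[0.03,0,0.01],[0,0,0],0]
    - [[0.012,0,0],[0,0,0],0]
    - [[0,0,0],[0,0,0],0]
    - [[0,0,0],[0,0,0],0]

```text
time_s: 19.2
tcp_pos: [0.4742, -0.0826, 0.1095]
ee_rot: [[-0.342, 0.0, 0.94], [-0.94, 0.0, -0.342], [-0.0, -1.0, 0.0]]
wrist_force: [-0.9, -0.4, 0.4]
gripper_width: 0.237
```

Run:
```python
from h import *
plan(.476,-.082,.036,70)
save('wrist','w6.png')
```

```text
yaw -110.0 turn_y 0.0 alt -180.0 shift mm [-1.2 73.5  1.5] tilt [0.0001 0.0001] p [ 0.4742 -0.0826  0.1095] j [ 10.  15. -28.  -0. -47.  61.] t 19.2 w 0.0206 F [-0.9 -0.4  0.4]
```

View pics/w6.png

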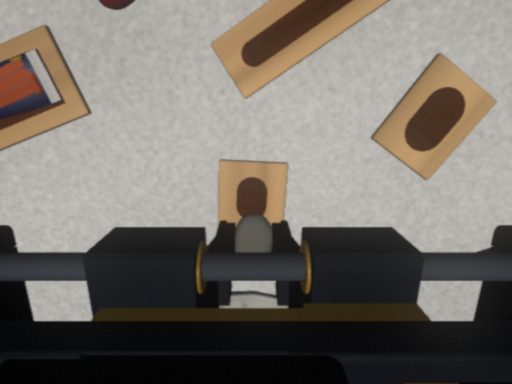

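Run:
```python
from h import *
s=sense();R=np.array(s['ee_rot']);a=R[:2,2]
q=ray('wrist',[[220,160],[287,163]],.034);m=q.mean(0);d=q[0]-q[1];print('edge',np.degrees(np.arctan2(d[1],d[0])),np.linalg.norm(d))
print('pad c',m-.031*a)
print('pebble end',(ray('wrist',[[254,214]],.115)[0]-s['tcp_pos'][:2])@R[:2][:,[0,2]])
q=ray('wrist',[[440,55],[495,102],[427,179],[373,137]],.034);e=q[0]-q[3];print('large',q.mean(0),np.linalg.norm(e),np.degrees(np.arctan2(e[1],e[0])))
b=ray('wrist',[[212,43],[246,97]],.034);print('brushpad end',b.mean(0),np.linalg.norm(b[0]-b[1]))
```

```text
edge 67.4556813237223 0.053387380616874563
pad c [ 0.47649503 -0.08355416]
pebble end [0.00048116 0.01832104]
large [ 0.48881712 -0.23452935] 0.07248144646474368 -55.71082436729923
brushpad end [ 0.57520667 -0.10047412] 0.04429877127451813
```

Request:
jog_arm:
  series:
    - [[0,0,0.0012],[0,0,0],0]
    - [[0,0.03,0],[0,0,0],0]
    - [[0,0.03,0],[0,0,0],0]
    - [[0,0.01,0],[0,0,0],0]
    - [[0,0.003,0],[0,0,0],0]
    - [[0,0,0],[0,0,0],0]
    - [[0,0,0],[0,0,0],0.04]
    - [[0,0,0],[0,0,0],0.04]
    - [[0,0,0],[0,0,0],0.04]
    - [[0,-0.02,0],[0,0,0],0.04]

```text
time_s: 20.5
tcp_pos: [0.474, -0.0839, 0.0558]
ee_rot: [[-0.343, -0.004, 0.939], [-0.939, -0.0, -0.343], [0.002, -1.0, -0.003]]
wrist_force: [0.8, 0.2, 0.1]
gripper_width: 0.459
```

Request:
jog_arm:
  series:
    - [[0,-0.04,0],[0,0,0],0.04]
    - [[0,-0.06,0],[0,0,0],0.06]
    - [[0,0,0],[0,10,0],0.06]
    - [[0,0,0],[0,10,0],0.06]
    - [[0,0,0],[0,10,0],0.06]
    - [[0,0,0],[0,10,0],0.06]
    - [[0,0,0],[0,10,0],0.06]
    - [[0,0,0],[0,9,0],0.06]
    - [[0.01,0,0.04],[0,0,0],0.06]
    - [[0.01,0,0.04],[0,0,0],0.06]

```text
time_s: 21.75
tcp_pos: [0.4708, -0.1667, 0.1568]
ee_rot: [[-0.981, 0.0, 0.192], [-0.192, -0.0, -0.981], [-0.0, -1.0, 0.0]]
wrist_force: [1.0, -0.6, 0.5]
gripper_width: 0.693
```

Request:
jog_arm:
  series:
    - [[0.01,0,0.04],[0,0,0],0.06]
    - [[0.01,0,0.04],[0,0,0],0.06]
    - [[0,0,0.04],[0,0,0],0.06]
    - [[0,0,0.04],[0,0,0],0.06]
    - [[0,0,0.03],[0,0,0],0.06]
    - [[0,0,0],[0,0,0],0.06]
    - [[0,0,0],[0,0,0],0.06]

```text
time_s: 22.62
tcp_pos: [0.4868, -0.356, 0.1562]
ee_rot: [[-0.982, -0.001, 0.19], [-0.19, 0.001, -0.982], [0.001, -1.0, -0.001]]
wrist_force: [-0.2, -0.8, -0.3]
gripper_width: 0.688
```

Run:
```python
from h import *
plan(.487,-.356,.03,11)
i=camera_info('wrist');im=save('wrist','w7.png')[:,:,::-1]
t=topdown('wrist',im,.40,.56,-.45,-.27,.033,3000,i)
hsv=cv2.cvtColor(t,cv2.COLOR_BGR2HSV);cv2.imwrite('pics/t7.png',t)
for b in blobs(cv2.morphologyEx((hsv[...,2]<0.68*np.median(hsv[...,2])).astype(np.uint8),cv2.MORPH_OPEN,np.ones((9,9))),.56,-.27,3000,150):print(*b)
s=capture('side')[:,:,::-1]
cv2.imwrite('pics/v7.png',np.hstack([cv2.resize(t,(400,356)),cv2.resize(s[80:380,120:360],(400,500))[144:]]))
```

```text
yaw -169.1 turn_y -0.1 alt 179.9 shift mm [-2.000e-01  1.262e+02  1.000e-01] tilt [-0.0008  0.0006] p [ 0.4868 -0.356   0.1562] j [-21.  23.  -8.  -0. -59.  32.] t 22.625 w 0.0599 F [-0.2 -0.8 -0.3]
[ 0.489  -0.3536] [49.33333333 27.66666667] 103.2 [ 0.4888 -0.3533]
[ 0.4802 -0.3017] [159.66666667  63.33333333] 0.0 [ 0.4657 -0.2884]
```

View pics/v7.png

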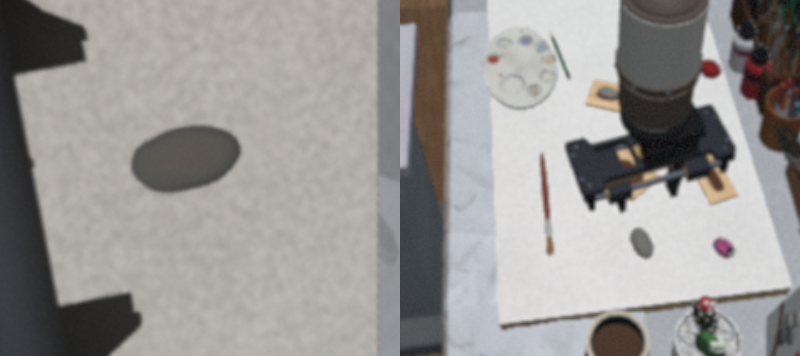

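Request:
jog_arm:
  series:
    - [[-0.0025,0,-0.002],[0,-2,0],0.06]
    - [[0,0.04,0],[0,0,0],0.06]
    - [[0,0.04,0],[0,0,0],0.06]
    - [[0,0.03,0],[0,0,0],0.06]
    - [[0,0.012,0],[0,0,0],0.06]
    - [[0,0.004,0],[0,0,0],0.06]
    - [[0,0,0],[0,0,0],0.06]
    - [[0,0,0],[0,0,0],0]
    - [[0,0,0],[0,0,0],0]
    - [[0,0,0],[0,0,0],0]

```text
time_s: 23.98
tcp_pos: [0.4895, -0.3541, 0.031]
ee_rot: [[-0.975, 0.001, 0.224], [-0.224, -0.0, -0.975], [-0.001, -1.0, 0.0]]
wrist_force: [0.8, 0.9, -0.8]
gripper_width: 0.435
```

Request:
jog_arm:
  series:
    - [[0,0,0],[0,0,0],0]
    - [[0,0,0],[0,0,0],0]
    - [[0,0,0],[0,0,0],0]
    - [[0,-0.01,0],[0,0,0],0]
    - [[0,-0.03,0],[0,0,0],0]
    - [[0,-0.04,0],[0,0,0],0]
    - [[0,0,0],[0,-10.5,0],0]
    - [[0,0,0],[0,-10.5,0],0]
    - [[0,0,0],[0,0,0],0]

```text
time_s: 25.1
tcp_pos: [0.4895, -0.354, 0.1111]
ee_rot: [[-0.831, 0.001, 0.557], [-0.557, -0.0, -0.831], [-0.001, -1.0, 0.001]]
wrist_force: [-0.3, 0.1, 0.3]
gripper_width: 0.301
```

Run:
```python
from h import *
plan(.4887,-.235,.037,34.4)
```

```text
yaw -146.2 turn_y -0.6 alt 179.4 shift mm [-66.5  74.1 -98.7] tilt [ 0.0008 -0.0003] p [ 0.4895 -0.354   0.1111] j [-21.  26. -11.  -0. -53.  54.] t 25.1 w 0.0262 F [-0.3  0.1  0.3]
```

Request:
jog_arm:
  series:
    - [[-0.03,0,-0.04],[0,0,0],0]
    - [[-0.03,0,-0.04],[0,0,0],0]
    - [[-0.006,0,-0.018],[0,0,0],0]
    - [[0,0.04,0],[0,0,0],0]
    - [[0,0.02,0],[0,0,0],0]
    - [[0,0.01,0],[0,0,0],0]
    - [[0,0.003,0],[0,0,0],0]
    - [[0,0,0],[0,0,0],0]
    - [[0,0,0],[0,0,0],0.045]
    - [[0,0,0],[0,0,0],0.045]

```text
time_s: 26.35
tcp_pos: [0.4898, -0.236, 0.0382]
ee_rot: [[-0.829, 0.001, 0.559], [-0.559, -0.0, -0.829], [-0.001, -1.0, 0.001]]
wrist_force: [0.5, -0.2, -0.2]
gripper_width: 0.446
```

Request:
jog_arm:
  series:
    - [[0,0,0],[0,0,0],0.045]
    - [[0,-0.02,0],[0,0,0],0.045]
    - [[0,-0.04,0],[0,0,0],0.045]
    - [[0,-0.06,0],[0,0,0],0.045]
    - [[0,0,0],[0,10,0],0.05]
    - [[0,0,0],[0,10,0],0.05]
    - [[0,0,0],[0,10,0],0.05]
    - [[0,0,0],[0,4,0],0.05]
    - [[0.04,0,0.01],[0,0,0],0.05]
    - [[0.04,0,0.01],[0,0,0],0.05]

```text
time_s: 27.6
tcp_pos: [0.4084, -0.2558, 0.1574]
ee_rot: [[-1.0, -0.0, -0.0], [0.0, 0.0, -1.0], [0.0, -1.0, -0.0]]
wrist_force: [1.1, 0.3, 0.8]
gripper_width: 0.577
```

Request:
jog_arm:
  series:
    - [[0.03,0,0.01],[0,0,0],0.05]
    - [[0.02,0,0.005],[0,0,0],0.05]
    - [[0,0,0],[0,0,0],0.05]
    - [[0,0,0],[0,0,0],0.05]

```text
time_s: 28.1
tcp_pos: [0.3603, -0.2709, 0.1578]
ee_rot: [[-1.0, 0.001, -0.0], [0.0, -0.001, -1.0], [-0.001, -1.0, 0.001]]
wrist_force: [-0.8, -0.2, 0.3]
gripper_width: 0.574
```

Run:
```python
from h import *
plan(.36,-.27,.03,0)
i=camera_info('wrist');im=save('wrist','w8.png')[:,:,::-1]
t=topdown('wrist',im,.25,.55,-.45,-.15,.032,2000,i);cv2.imwrite('pics/t8.png',t)
for n in('scene','side'):
    g=capture(n)[:,:,::-1];cv2.imwrite(f'pics/{n}8.png',g)
```

```text
yaw 180.0 turn_y -0.0 alt 180.0 shift mm [  0.4 127.8  -1. ] tilt [ 0.0011 -0.0005] p [ 0.3603 -0.2709  0.1578] j [-16.   9. -29.   0. -53.  16.] t 28.1 w 0.0499 F [-0.8 -0.2  0.3]
```

View pics/t8.png

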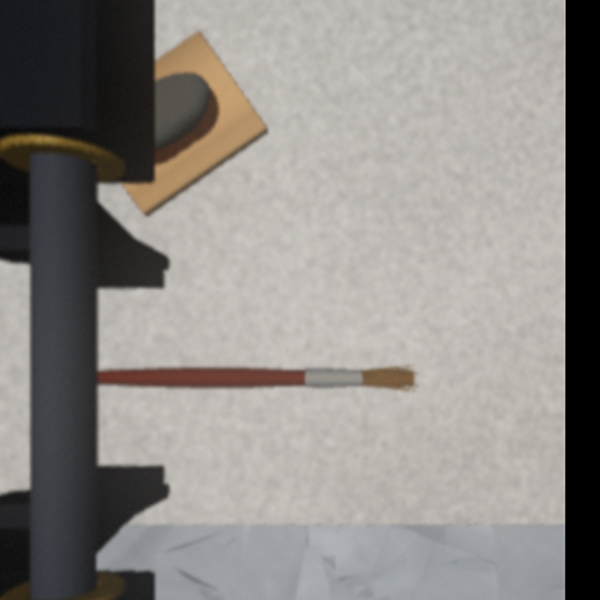

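Request:
jog_arm:
  series:
    - [[-0.0005,0.04,0.0005],[0,0,0],0.05]
    - [[0,0.04,0],[0,0,0],0.05]
    - [[0,0.03,0],[0,0,0],0.05]
    - [[0,0.013,0],[0,0,0],0.05]
    - [[0,0.005,0],[0,0,0],0.05]
    - [[0,0,0],[0,0,0],0.05]
    - [[0,0,0],[0,0,0],0]
    - [[0,0,0],[0,0,0],0]
    - [[0,0,0],[0,0,0],0]
    - [[0,0,0],[0,0,0],0]

```text
time_s: 29.5
tcp_pos: [0.3599, -0.2713, 0.0298]
ee_rot: [[-1.0, 0.0, -0.001], [0.001, -0.0, -1.0], [-0.0, -1.0, 0.0]]
wrist_force: [-0.8, -0.3, 0.5]
gripper_width: 0.208
```

Request:
jog_arm:
  series:
    - [[0,0,0],[0,0,0],0]
    - [[0,0,0],[0,0,0],0]
    - [[0,0,0],[0,0,0],0]
    - [[0,-0.01,0],[0,0,0],0]
    - [[0,-0.03,0],[0,0,0],0]
    - [[0,-0.04,0],[0,-6.5,0],0]
    - [[0,0,0],[0,-6.6,0],0]
    - [[0,0,0],[0,0,0],0]

```text
time_s: 30.5
tcp_pos: [0.3599, -0.2712, 0.1104]
ee_rot: [[-0.974, 0.001, 0.224], [-0.224, -0.0, -0.974], [-0.001, -1.0, 0.001]]
wrist_force: [-0.1, 1.3, -0.7]
gripper_width: 0.106
```

Run:
```python
from h import *
plan(.598,-.2,.0365,13.1)
```

```text
yaw -167.0 turn_y -0.1 alt 179.9 shift mm [-247.9   74.2  -15.5] tilt [ 0.0015 -0.0003] p [ 0.3599 -0.2712  0.1104] j [-16.  12. -32.  -0. -45.  29.] t 30.5 w 0.0093 F [-0.1  1.3 -0.7]
```

Held (9.3 mm). Carry over and look before lowering.

Request:
jog_arm:
  series:
    - [[-0.04,0,-0.003],[0,0,0],0]
    - [[-0.04,0,-0.003],[0,0,0],0]
    - [[-0.04,0,-0.003],[0,0,0],0]
    - [[-0.04,0,-0.003],[0,0,0],0]
    - [[-0.04,0,-0.003],[0,0,0],0]
    - [[-0.03,0,0],[0,0,0],0]
    - [[-0.018,0,0],[0,0,0],0]
    - [[0,0,0],[0,0,0],0]
    - [[0,0,0],[0,0,0],0]

```text
time_s: 31.62
tcp_pos: [0.5968, -0.2007, 0.1089]
ee_rot: [[-0.974, -0.002, 0.225], [-0.225, 0.0, -0.974], [0.002, -1.0, -0.001]]
wrist_force: [-0.2, -0.3, 0.3]
gripper_width: 0.103
```

Run:
```python
from h import *
plan(.598,-.2,.0365,13.1)
save('wrist','w9.png')
```

```text
yaw -167.0 turn_y -0.1 alt 179.9 shift mm [-1.4 72.4 -0.3] tilt [-0.002   0.0004] p [ 0.5968 -0.2007  0.1089] j [ -4.  28.  -7.  -0. -55.  17.] t 31.625 w 0.009 F [-0.2 -0.3  0.3]
```

View pics/w9.png

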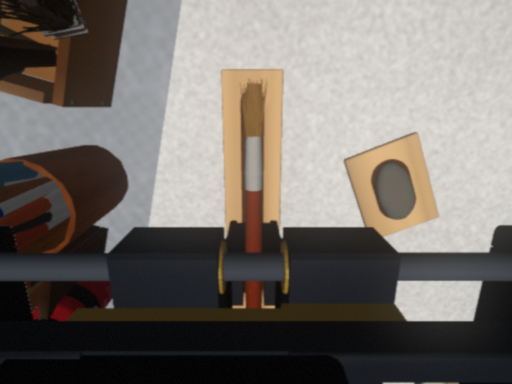

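Run:
```python
from h import *
s=sense();R=np.array(s['ee_rot']);B=R[:2][:,[0,2]];p=np.array(s['tcp_pos'][:2])
q=ray('wrist',[[222,70],[283,70]],.034);print('pad c in tool',((q.mean(0)-p)@B)-[0,.103],np.linalg.norm(q[0]-q[1]))
q=ray('wrist',[[223,222],[281,222]],.034);print('pad near',((q.mean(0)-p)@B))
print('brush c',((ray('wrist',[[253.5,82]],.113)[0]-p)@B)-[0,.086])
```

```text
pad c in tool [-0.00151159 -0.00237045] 0.04477904006044198
pad near [-0.00199988 -0.01862714]
brush c [-0.00090539  0.00030561]
```

Request:
jog_arm:
  series:
    - [[-0.001,0.03,-0.002],[0,0,0],0]
    - [[0,0.025,0],[0,0,0],0]
    - [[0,0.012,0],[0,0,0],0]
    - [[0,0.0055,0],[0,0,0],0]
    - [[0,0,0],[0,0,0],0]
    - [[0,0,0],[0,0,0],0.03]
    - [[0,0,0],[0,0,0],0.03]
    - [[0,0,0],[0,0,0],0.03]
    - [[0,-0.02,0],[0,0,0],0.03]
    - [[0,-0.05,0],[0,0,0],0.03]

```text
time_s: 32.92
tcp_pos: [0.5966, -0.1981, 0.1051]
ee_rot: [[-0.974, -0.007, 0.226], [-0.226, 0.001, -0.974], [0.006, -1.0, -0.002]]
wrist_force: [0.7, -0.1, 0.0]
gripper_width: 0.345
```

Request:
jog_arm:
  series:
    - [[0,-0.06,0],[0,0,0],0.03]
    - [[0.06,-0.05,0],[0,0,0],0.03]
    - [[0.06,-0.05,0],[0,0,0],0.03]
    - [[0.05,0,-0.04],[0,0,0],0.03]
    - [[0.03,0,-0.06],[0,0,0],0.03]
    - [[0,0,-0.06],[0,0,0],0.03]
    - [[0,0,-0.06],[0,0,0],0.03]
    - [[0,0,0],[0,0,0],0.03]

```text
time_s: 33.92
tcp_pos: [0.381, -0.0249, 0.2478]
ee_rot: [[-0.972, 0.002, 0.234], [-0.234, 0.001, -0.972], [-0.002, -1.0, -0.001]]
wrist_force: [0.1, -0.6, 0.3]
gripper_width: 0.346
```

Run:
```python
from h import *
plan(.598,-.2,.0365,13.1)
for n in('scene','side'): a=save(n,n+'9.png')
t=[topdown(n,cv2.imread(f'pics/{n}9.png'),.4,.7,-.32,.45,.036,1000) for n in('scene','side')]
cv2.imwrite('pics/v9.png',np.vstack([x[:,:770] for x in t]))
```

```text
yaw -166.5 turn_y 0.4 alt -179.6 shift mm [-171.2  211.6  219.8] tilt [0.0022 0.0012] p [ 0.381  -0.0249  0.2478] j [ 21.  -4. -28.  -0. -66.  -7.] t 33.925 w 0.0301 F [ 0.1 -0.6  0.3]
```

View pics/v9.png

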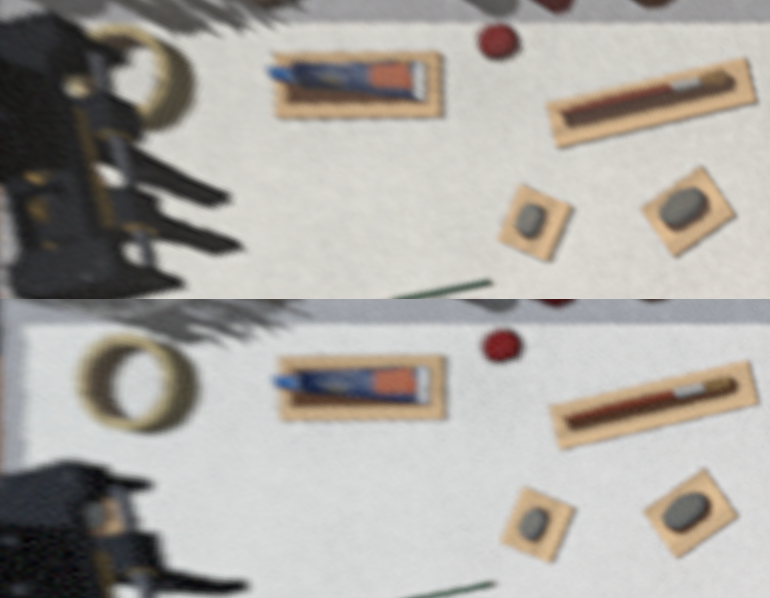

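Request:
jog_arm:
  series:
    - [[0,0,0],[0,6.7,0],0.03]
    - [[0,0,0],[0,6.7,0],0.03]
    - [[-0.04,0,0.02],[0,0,0],0.03]
    - [[-0.04,0,0.02],[0,0,0],0.03]
    - [[-0.04,0,0.02],[0,0,0],0.03]
    - [[-0.04,0,0.015],[0,0,0],0.03]
    - [[-0.01,0,0],[0,0,0],0.03]
    - [[0,0,0],[0,0,0],0.03]
    - [[0,0,0],[0,0,0],0.03]

```text
time_s: 35.15
tcp_pos: [0.5502, -0.1045, 0.2472]
ee_rot: [[-1.0, -0.0, -0.007], [0.007, 0.0, -1.0], [0.0, -1.0, -0.0]]
wrist_force: [-0.4, -0.3, 0.8]
gripper_width: 0.34
```

Run:
```python
from h import *
wshot('f1',x=(.42,.68),yc=-.19,half=.135,s=1400,z=.036)
```

Request:
jog_arm:
  series:
    - [[-0.02,0,-0.05],[0,0,0],0.03]
    - [[-0.02,0,-0.05],[0,0,0],0.03]
    - [[0,0,-0.05],[0,0,0],0.03]
    - [[0,0,-0.05],[0,0,0],0.03]
    - [[0,0,-0.05],[0,0,0],0.03]
    - [[0,0,-0.02],[0,0,0],0.03]
    - [[0,0,0],[0,0,0],0.03]
    - [[0,0,0],[0,0,0],0.03]

```text
time_s: 36.2
tcp_pos: [0.5926, 0.1647, 0.2474]
ee_rot: [[-1.0, 0.0, -0.007], [0.007, -0.0, -1.0], [-0.0, -1.0, 0.0]]
wrist_force: [0.4, -0.9, -0.5]
gripper_width: 0.342
```

Run:
```python
from h import *
plan(.59,.17,.25,0)
wshot('f2',x=(.52,.68),yc=.095,half=.095,s=1400,z=.036)
```

```text
yaw 179.6 turn_y -0.4 alt 179.6 shift mm [ 2.6 -2.6 -5.3] tilt [ 0.0001 -0.0001] p [0.5926 0.1647 0.2474] j [ 31.  20.   1.   0. -71. -31.] t 36.2 w 0.0298 F [ 0.4 -0.9 -0.5]
```

Request:
jog_arm:
  series:
    - [[0.04,0,-0.05],[0,0,0],0.03]
    - [[0.04,0,-0.05],[0,0,0],0.03]
    - [[0.02,0,-0.05],[0,0,0],0.03]
    - [[0,0,-0.05],[0,0,0],0.03]
    - [[0,0,-0.04],[0,0,0],0.03]
    - [[0,0,-0.03],[0,0,0],0.03]
    - [[0,0,0],[0,0,0],0.03]
    - [[0,0,0],[0,0,0],0.03]

```text
time_s: 37.25
tcp_pos: [0.4968, 0.4325, 0.2471]
ee_rot: [[-1.0, -0.0, -0.007], [0.007, -0.001, -1.0], [0.0, -1.0, 0.001]]
wrist_force: [0.5, -0.5, -1.3]
gripper_width: 0.347
```

Run:
```python
from h import *
plan(.49,.44,.25,0)
wshot('f3',x=(.43,.54),yc=.365,half=.07,s=1400,z=.034)
for f in('f1','f2','f3'):
    import json
    i=json.load(open(f'pics/{f}.json'));print(f,-cv2.Rodrigues(np.array(i['rvec']))[0].T@np.array(i['tvec']))
C=np.zeros((600,800,3),np.uint8)
a,b,c=[cv2.imread(f'pics/{f}.png') for f in('f1','f2','f3')]
C[:a.shape[0],:a.shape[1]]=a;C[370:370+b.shape[0],:b.shape[1]]=b;C[370:370+c.shape[0],300:300+c.shape[1]]=c
cv2.imwrite('pics/fin.png',C);print(a.shape,b.shape,c.shape)
```

```text
yaw 179.6 turn_y -0.4 alt 179.6 shift mm [ 6.8 -2.9 -7.5] tilt [-0.0003 -0.0005] p [0.4968 0.4325 0.2471] j [ 55.  25.   8.   0. -73. -56.] t 37.25 w 0.0302 F [ 0.5 -0.5 -1.3]
f1 [ 0.55090819 -0.17844967  0.40868195]
f2 [0.5931293  0.09074582 0.40893679]
f3 [0.49737821 0.35865386 0.40861678]
(364, 378, 3) (224, 266, 3) (154, 196, 3)
```

View pics/fin.png

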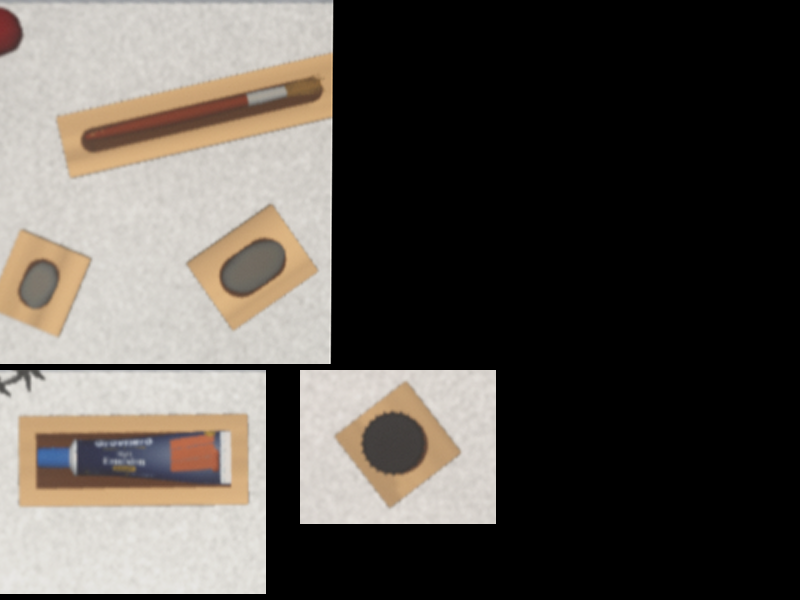

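```bash
python3 -c "
from h import *
print(finish_job(), sense()['time_s'])"
```

```text
the job is handed in; nothing more can be done
the job is handed in; nothing more can be done
```

All five things are on their own pads, and I handed the job in at about 37 s of the 112 s allowed. I picked and placed the tube, the pot, the small pebble, the large pebble and the brush, one grasp each.

I checked them last from the wrist camera, looking nearly straight down:

- **Pebbles:** both lie inside their ovals and point along them.
- **Tube:** it lies along its rectangle, within about 2–3 mm of centre.
- **Brush:** it lies along its bar. I judged this by eye, and the far end of its pad was cut off in that picture.
- **Pot:** it stands upright, about 2 mm from the centre of its disc.

No check failed. The two fixed cameras differed by about 3–5 mm on the same points, and more on the raised pot. I averaged them, and the wrist camera agreed with the average to 1–2 mm. In their last views the tube looked shifted on its pad; the wrist picture from above showed it was centred, so the shift came from the slanted view of a raised object. At hand-in the gripper was well above everything and touching nothing.

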